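# Dispense one pen blank and slide it up to the round stop

### The arm

A 6-joint arm with a two-finger parallel gripper is mounted at the origin on the work surface. World frame = base frame: x ahead of the robot, y to its left, z up, the work surface at z = 0. Lengths are in m, angles in rad, forces in N, time in s.
With the tool pointing down it reaches from about 0.35 to 0.8 m from the base axis. Payload 7.3 kg.
Tool frame: the origin (TCP) lies between the finger pads; the fingertips stand 25 mm ahead of it and the grasp point (between the pads) lies 6 mm ahead of it (r.tip_extent is the distance from the TCP to the fingertips, in m); z points along the fingers, y is the direction in which the jaws open and shut (so a half turn about z gives the same grasp; the last joint's range is limited). The gripper opens to 85 mm and grips with 20 to 120 N. Pads are 22 mm wide; open, the fingers measure 114 mm over their backs; the gripper's body (76 mm by 85 mm) begins 54 mm behind the grasp point. The pads swing forward as they close: fully open they stand 13 mm farther back than shut.
Start: joints at [-1.454, 0.342, 1.524, -0, 1.275, -0.146], TCP at [0.136, -0.507, 0.256] pointing down, gripper open.
Joint ranges: [-2.53, 2.53], [-0.77, 2.02], [0.04, 2.7], [-1, 4.14], [0.28, 2.66], [-3.11, 3.11]. Speed limits (rad/s): [2.57, 2.57, 3.14, 3.14, 3.14, 3.14].

### API

Orientations are given as a unit quaternion [x, y, z, w].
In Python, from workcell import r, command_gripper, optics gives the robot as it stands. The module is installed in compiled form; this text tells all that it offers. Calls block until the motion is done:
- r.reach(position, orientation): joint-space move of the TCP to a pose.
- r.move_straight(position, orientation=None, speed=0.15, max_force=None): straight line of the TCP; orientation=None keeps the orientation; speed is the mean speed in m/s. With max_force (N) it stops when the force on the tool has changed by that much, and returns True; else False.
- r.movej(angles): joint-space move.
- command_gripper(opening, force=None): finger opening in m; force is the grip in N (None keeps the last); returns when the fingers have stopped.
- r.hold(seconds).
- r.solve_ik(position, orientation): joint angles nearest the present ones, or None.
- r.read_state(): the state.
- optics.get_image(name): name is "scene" or "top"; returns (picture, depth): 384x512x3 uint8, red, green, blue; 384x512 float32, m along the optical axis (not along the pixel's ray), 0 where there is no reading.
- optics.camera_model(name): a dict with "K" (3x3 intrinsics, pixels), "k1" (the pictures are not rectified: a ray, as slopes to the right and down, at radius r is drawn at 1 + k1 r^2 times it, then the intrinsics apply), "R" (3x3) and "t" (3): a world point X has camera coordinates R X + t. Camera axes: x right, y down, z forward; pixel columns grow to the right and rows downward; lengths in m; the calibration is good to about 2 mm. A picture is of the moment at which its call begins. camera_model takes no time and is no camera call.
A pose or a line that the arm cannot do raises r.PlanningError and nothing moves.
- r.finish_job(): hands the job in, once; it reports no verdict.
The state is a dict: "time_s": time; "joint_positions": joint angles; "dq": joint speeds; "tau": joint torques, N m; "eef_pos": TCP position; "eef_rot": TCP orientation; "contact_force": force on the tool from outside, world axes, zero at the start; "torque": the same for the moment, N m; "grip_width": finger opening in m.
Only numpy, scipy, OpenCV 4.12 (cv2) and the standard library are available. Lean on these libraries where they do the work, as an engineer would, in place of code of your own. Each camera call takes 0.05 s, during which the arm holds its last target.

### The job

Press the black plunger of the pen-blank feeder all the way down once and let it come back up, so that a single wooden blank is ejected into the channel in front. Then nudge that blank along the channel with the fingertips, without gripping or lifting it, until it rests flat against the round stop, not the square one. Leave the other blanks in the magazine and the things lying around undisturbed.

Things in the scene. Friction and masses are not known exactly. Their poses are not given: they have to be found in the camera images.
- feeder: Fixed pen-blank feeder on a light wooden base 185 x 300 x 8 mm. Origin on the bench below the middle of its magazine; z up, +x the way blanks are ejected, y along the channel; offsets below are in mm in this frame. Behind the magazine a white housing (x -107 to -17, y -28 to 28, top z = 48) carries the plunger at x = -68, y = 0.
- magazine_top (a point): Middle of the open top of the white magazine with clear front, feeder x = y = 0, z = 72. Outside 34 x 68 mm (y longer). It holds a stack of three blanks on the bed (z = 8). A full press drives a slide 38 mm forward that pushes the lowest blank out of a 23 mm high mouth into the channel; as the plunger returns, the slide goes back and the next blank drops.
- channel_mid (a point): Middle of the channel in front of the magazine, on the bed (feeder x = 36, y = 0, z = 8). Open-topped channel along y, from x = 17 (magazine front, back rails) to x = 55 (front lip, 12 mm thick), y -150 to 150; rails and lip stand 8 mm above the bed. An ejected blank comes to lie in it with its centre near x = 38 to 43, y = 0.
- plunger_top (a point): Centre of the flat top of the black mushroom plunger knob, 36 mm diameter, 92 mm above the bench when up. It goes straight down 30 mm.
- plunger (a joint): Travel of the plunger, m: 0 up, 0.030 fully down. A spring resists with about 2 N at the top and 5 N at the bottom (hard stop there) and returns it when let go.
- blank1_center (a point): Centre of the blank at the bottom of the stack, the one that is ejected: dark wood, 24 (x) x 56 (y) x 20 (z) mm in its own frame, about 25 g. At the start its centre is 18 mm above the bench.
- blank2_center (a point): Centre of the middle blank of the stack, same size; stays in the magazine (drops one place).
- blank3_center (a point): Centre of the top blank of the stack, same size; stays in the magazine (drops one place).
- round_dog: The round stop: fixed aluminium cylinder, 24 mm diameter, 26 mm high, standing on the bed in the channel (feeder x = 36) at one end, about 105 to 125 mm from the middle; which end varies. Origin at the centre of its foot, z = 8.
- square_dog: The square stop: fixed aluminium block 24 x 24 x 26 mm at the other end of the channel, same distances. Origin at the centre of its foot.
- glue: Bystander: white glue bottle, 48 mm diameter, 100 mm high, beside the feeder. Origin under its centre.
- offcut: Bystander: wood offcut 34 x 70 x 34 mm, on the bench beyond the channel. Origin under its centre.
- clamp: Bystander: small bar clamp lying on the bench beyond the channel, about 70 x 177 x 24 mm. Origin on the bench under the middle of its bar.
- sander: Bystander: sanding block 70 x 100 x 42 mm beside the feeder. Origin under its centre.
Mind the look-alikes: they are no part of the job. Leave any blue or purple look-alike of the part that bears blank3_center alone.

How it is judged:
By the outcome, as a careful person would: the job done as asked, in the order asked, and still so for the second after the job is handed in, with the robot touching nothing.
It also fails if it takes over 40 s, if anything falls off the work surface, if the arm or the gripper's body presses on something with over 40 N, if the wrist force passes 120 N, or if a joint passes its speed limit or range.

## Working session

There is one attempt and no reset: what is moved stays moved. The work goes in short steps, each a Python script; the robot and the scene stay as the last script left them, time stands still between calls to the robot, and variables do not carry over. Pictures are saved under pics/ and viewed, and the job is handed in when it is done.

```bash
mkdir -p pics
python3 - <<'E'
from workcell import r, optics
import cv2, numpy as np
for n in ("scene","top"):
    p,d=optics.get_image(n); cv2.imwrite(f"pics/{n}0.png",p[:,:,::-1]); np.savez(f"{n}0.npz",p=p,d=d)
    m=optics.camera_model(n); print(n,m)
print(r.read_state(), r.tip_extent)
E
```

```text
scene {'K': array([[364.91088417,   0.        , 247.57818317],
       [  0.        , 364.91088417, 192.00850005],
       [  0.        ,   0.        ,   1.        ]]), 'k1': -0.023994979043278183, 'R': array([[ 0.52518846,  0.85080627,  0.01748633],
       [ 0.45875535, -0.2657556 , -0.84789002],
       [-0.71674305,  0.45332401, -0.5298837 ]]), 't': array([-0.34324662, -0.18463564,  1.26149304])}
top {'K': array([[369.04512625,   0.        , 248.72331391],
       [  0.        , 369.04512625, 190.31697313],
       [  0.        ,   0.        ,   1.        ]]), 'k1': 0.015357281216769126, 'R': array([[ 0.02386548, -0.99941413, -0.02453246],
       [-0.99031519, -0.02027673, -0.13734877],
       [ 0.13677086,  0.02757276, -0.9902189 ]]), 't': array([0.03894568, 0.57928706, 1.01939219])}
{'time_s': 0.1, 'joint_positions': array([-1.45399453e+00,  3.42666669e-01,  1.52491194e+00,  1.15257503e-05,
        1.27539366e+00, -1.46001048e-01]), 'dq': array([-0.00094863, -0.003254  , -0.00110633,  0.00015636, -0.00041629,
       -0.00126952]), 'tau': array([ 1.52157136e-03, -4.34448302e+01, -2.46490592e+01, -1.62897527e-04,
        4.70192768e-03, -8.89315032e-06]), 'eef_pos': array([ 0.13637563, -0.50665066,  0.25569169]), 'eef_rot': array([ 9.91379232e-01,  1.31021914e-01,  1.55821088e-05, -6.89655244e-04]), 'contact_force': array([-0.08325519, -0.78538095,  0.23694763]), 'torque': array([0.0124853 , 0.02302701, 0.03172342]), 'grip_width': 0.08546880678532494} 0.025
```

View pics/scene0.png

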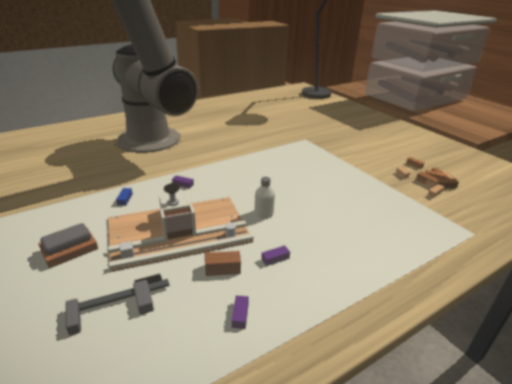

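View pics/top0.png

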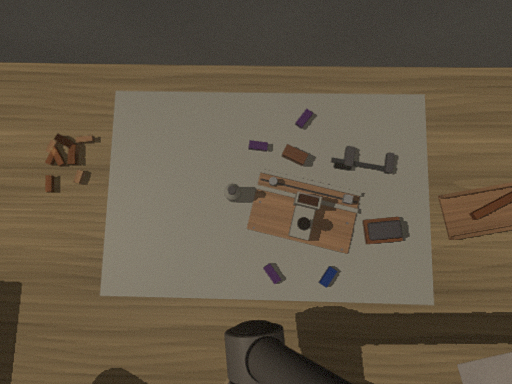

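Run:
```python
import cv2, numpy as np
t=np.load("top0.npz");s=np.load("scene0.npz")
c=t['p'][165:260,215:375,::-1]; cv2.imwrite("pics/topz.png",cv2.resize(np.clip(c*1.5,0,255).astype('uint8'),None,fx=5,fy=5,interpolation=cv2.INTER_CUBIC))
c=s['p'][165:285,90:290,::-1]; cv2.imwrite("pics/scz.png",cv2.resize(c,None,fx=4,fy=4,interpolation=cv2.INTER_CUBIC))
```

```text
(no output)
```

View pics/topz.png

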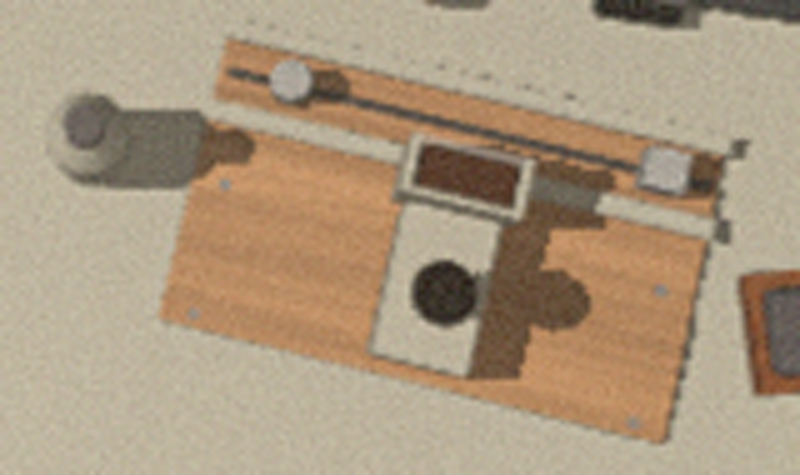

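View pics/scz.png

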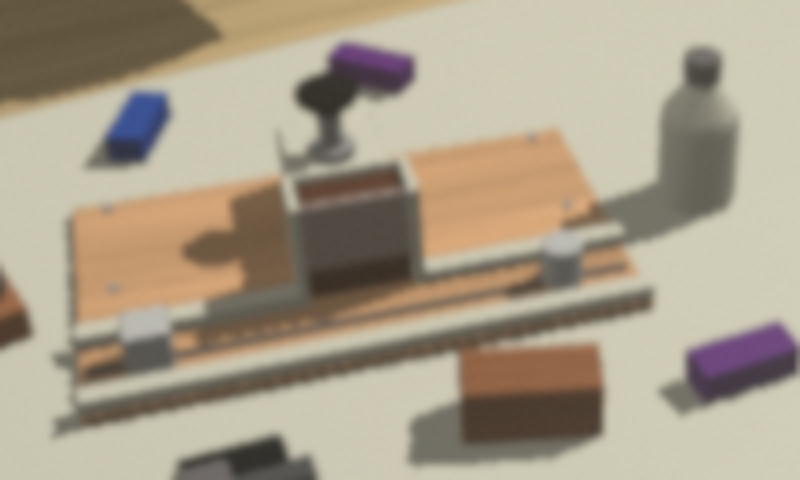

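```bash
cat > h.py <<'E'
import numpy as np, cv2
from workcell import r, optics, command_gripper
def ray(n,uv):
    m=optics.camera_model(n); K=m['K']; D=np.array([m['k1'],0,0,0,0])
    q=cv2.undistortPoints(np.array([[uv]],float),K,D)[0,0]
    return -m['R'].T@m['t'], m['R'].T@np.array([q[0],q[1],1])
def onz(n,uv,z):
    o,d=ray(n,uv); return o+d*(z-o[2])/d[2]
def proj(n,X):
    m=optics.camera_model(n)
    return cv2.projectPoints(np.array([X],float),cv2.Rodrigues(m['R'])[0],m['t'],m['K'],np.array([m['k1'],0,0,0,0]))[0][0,0]
E
python3 - <<'E'
from h import *
t=np.load("top0.npz")['p'].astype(int);s=np.load("scene0.npz")['p'].astype(int)
def cen(mask,box):
    x0,y0,x1,y1=box; m=np.zeros(mask.shape,np.uint8); m[y0:y1,x0:x1]=mask[y0:y1,x0:x1]
    n,l,st,c=cv2.connectedComponentsWithStats(m,connectivity=4); i=1+np.argmax(st[1:,4]); return c[i],st[i]
c,st=cen(t.max(2)<50,(290,210,315,235)); print("plunger top",c,st,onz("top",c,.092))
c,st=cen(s.max(2)<75,(160,180,181,196)); print("plunger sc",c,st,onz("scene",c,.092))
# gray dogs: low chroma & bright
ch=t.max(2)-t.min(2)
for nm,b in(("round",(264,174,282,190)),("square",(340,191,358,206))):
    x0,y0,x1,y1=b
    c,st=cen((ch<25)&(t.sum(2)>240),b); print(nm,c,st,onz("top",c,.034))
P=lambda u,v:(215+u/5-.4,165+v/5-.4)
for nm,u,v,z in(("round",290,80,.034),("square",665,170,.034),("mag",472,177,.072),("cFL",230,38,.008),("cFR",722,155,.008),("cBL",162,318,.008),("cBR",665,440,.008)):
    print(nm,onz("top",P(u,v),z))
Q=lambda u,v:(90+u/4-.4,165+v/4-.4)
for nm,u,v,z in(("plunger",327,95,.092),("round",563,243,.034),("square",147,324,.034)): print("scene",nm,onz("scene",Q(u,v),z))
E
```

```text
plunger top [303.54867257 223.13274336] [298 218  12  12 113] [ 0.48519727 -0.09908196  0.092     ]
plunger sc [172.67460317 187.05555556] [165 181  16  14 126] [ 0.49116544 -0.09870124  0.092     ]
round [272.59615385 180.59615385] [269 177   8   8  52] [ 0.60899374 -0.01648231  0.034     ]
square [347.48684211 198.44736842] [342 194  11  10  76] [ 0.56149595 -0.23095811  0.034     ]
round [ 0.60898267 -0.0164936   0.034     ]
square [ 0.56106341 -0.23127315  0.034     ]
mag [ 0.55033042 -0.11630898  0.072     ]
cFL [0.63794962 0.01861131 0.008     ]
cFR [ 0.57375976 -0.27073576  0.008     ]
cBL [0.47105373 0.05505394 0.008     ]
cBR [ 0.40815963 -0.23542847  0.008     ]
scene plunger [ 0.49490531 -0.10332722  0.092     ]
scene round [ 0.61250809 -0.01951381  0.034     ]
scene square [ 0.56544302 -0.23322272  0.034     ]
```

```bash
cat >> h.py <<'E'
from scipy.spatial.transform import Rotation as Ro
YAW=-0.218; O=np.array([.5515,-.115,0])
X=np.array([np.cos(YAW),np.sin(YAW),0]);Y=np.array([-X[1],X[0],0])
def F(x,y,z): return O+X*x*1e-3+Y*y*1e-3+np.array([0,0,z*1e-3])
def ori():
    best=None
    for s in(1,-1):
        y=Y*s; z=np.array([0,0,-1.]); q=Ro.from_matrix(np.c_[np.cross(y,z),y,z]).as_quat()
        j=r.solve_ik(F(0,0,180),q)
        if j is not None and (best is None or abs(j[5])<best[0]): best=(abs(j[5]),q)
    return best[1]
def inF(p): d=np.array(p)-O; return np.round([d@X*1e3,d@Y*1e3,d[2]*1e3],1)
def snap(n,tag,box=None,f=4):
    p,d=optics.get_image(n); np.savez(f"{tag}.npz",p=p,d=d)
    x0,y0,x1,y1=box; cv2.imwrite(f"pics/{tag}.png",cv2.resize(p[y0:y1,x0:x1,::-1],None,fx=f,fy=f,interpolation=cv2.INTER_CUBIC))
E
python3 - <<'E'
from h import *
q=ori(); print(q)
command_gripper(0.0)
r.reach(F(-68,0,150),q)
print(r.read_state()['time_s'], r.read_state()['contact_force'],inF(r.read_state()['eef_pos']))
snap("scene","sc1",(90,130,290,280)); snap("top","top1",(215,165,375,260),5)
E
```

```text
[ 0.99406538 -0.10878429  0.         -0.        ]
2.8333 [ 0.24657765 -0.20886968  0.02345608] [-67.8  -0.7 150.2]
```

View pics/sc1.png

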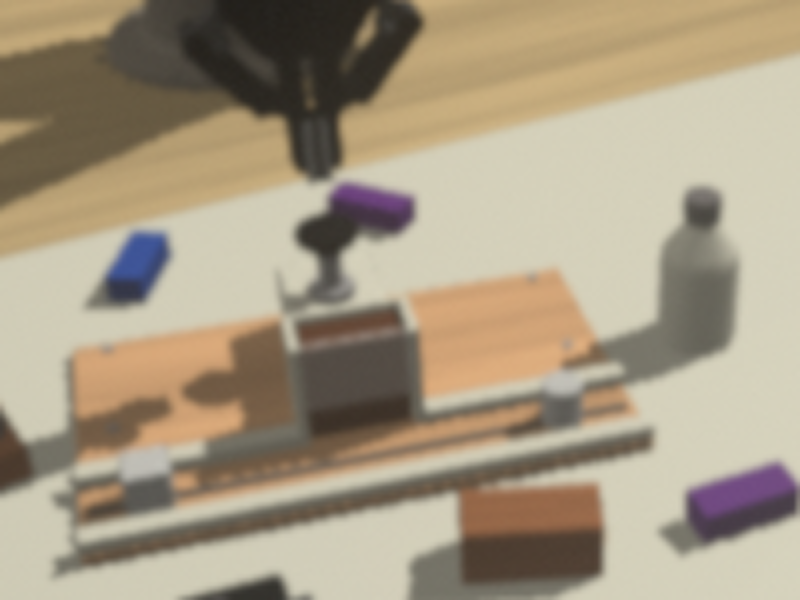

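View pics/top1.png

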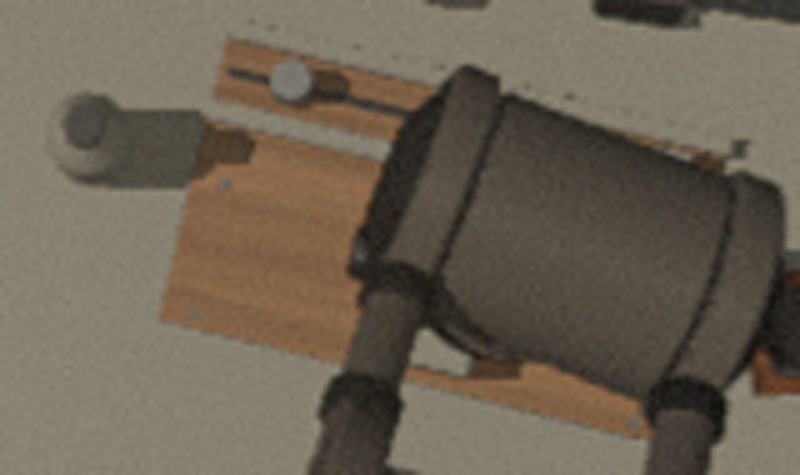

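Run:
```python
from h import *
def st(l): s=r.read_state(); print(l,round(s['time_s'],2),inF(s['eef_pos']),np.round(s['contact_force'],1))
r.move_straight(F(-68,0,121),speed=.1); st("near")
h=r.move_straight(F(-68,0,82),speed=.03,max_force=14); st(h)
r.hold(.2); st("hold")
snap("scene","sc2",(90,130,290,280))
r.move_straight(F(-68,0,150),speed=.08); st("up")
snap("scene","sc3",(90,130,290,280))
```

```text
near 3.38 [-68.   -0.2 120.9] [ 1.2  0.6 -0.8]
True 4.42 [-67.6  -0.   87. ] [-1.9 -1.   7.7]
hold 4.62 [-67.6  -0.   87. ] [-1.7  0.6  7.8]
up 5.62 [-6.840e+01  1.000e-01  1.494e+02] [ 0.3 -0.4  0. ]
```

View pics/sc2.png

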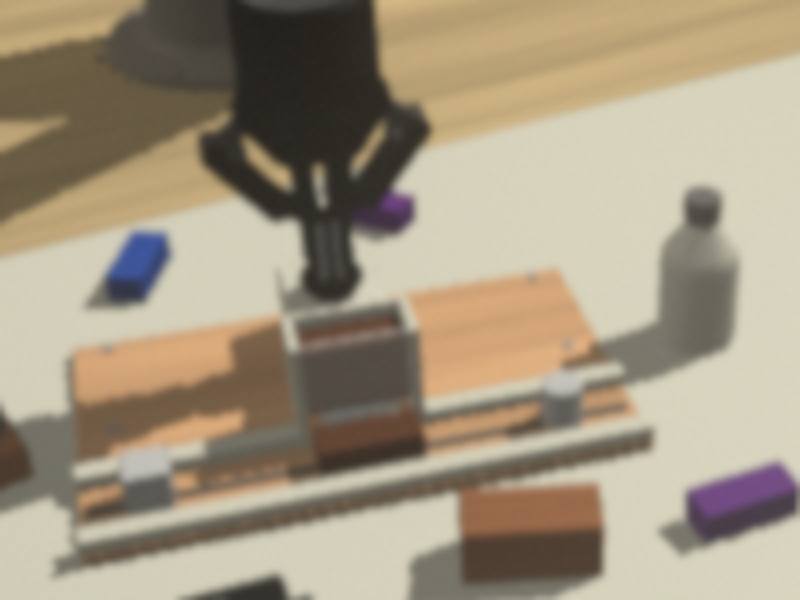

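View pics/sc3.png

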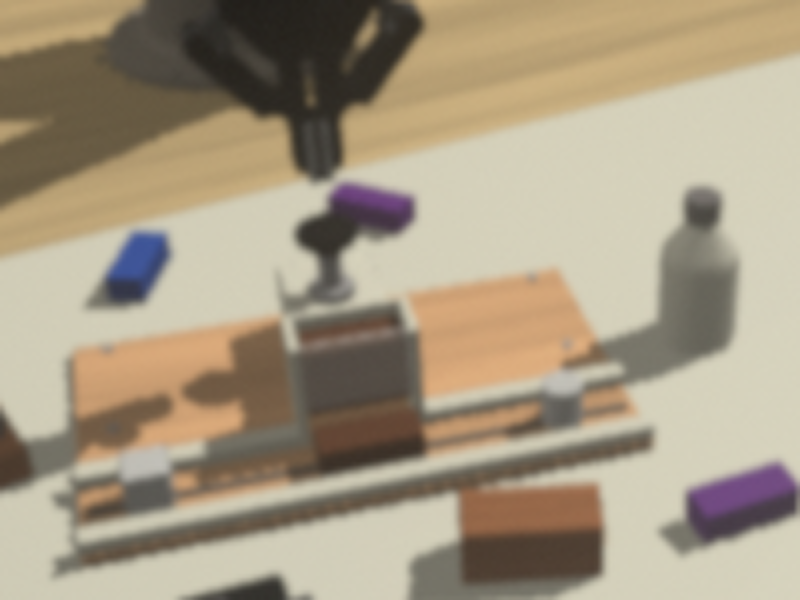

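Run:
```python
from h import *
def st(l): s=r.read_state(); print(l,round(s['time_s'],2),inF(s['eef_pos']),np.round(s['contact_force'],1),s['grip_width'])
q=ori()
r.reach(F(39,-62,150),q); st("over")
print(r.move_straight(F(39,-62,60),speed=.12)); 
print(r.move_straight(F(39,-62,41),speed=.05,max_force=6)); st("down")
snap("scene","sc4",(90,130,290,280)); snap("top","top4",(215,165,375,260),5)
```

```text
over 6.22 [ 38.6 -62.2 148.7] [-0.3 -0.  -0.4] -8.134071842176358e-06
False
False
down 7.66 [ 38.9 -62.   40.7] [ 0.2 -0.1  0.4] 1.3713909875050079e-05
```

View pics/sc4.png

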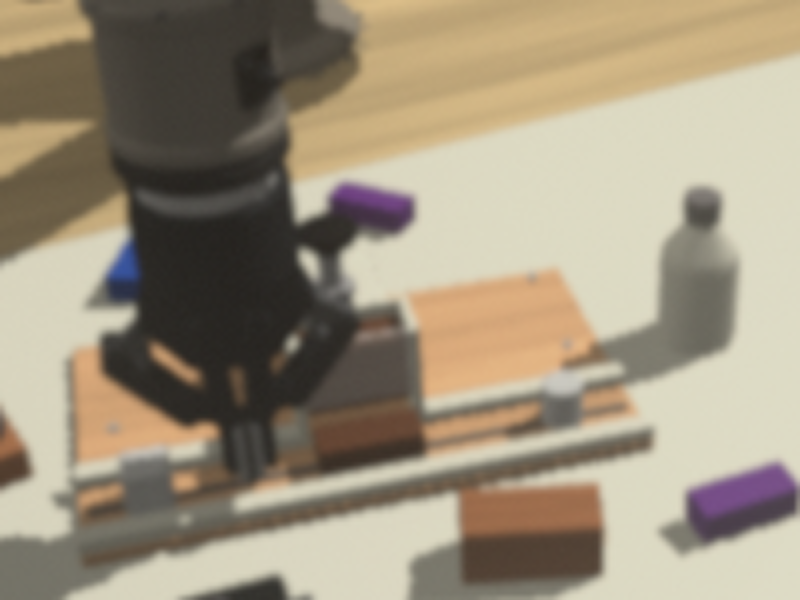

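Run:
```python
from h import *
def st(l): s=r.read_state(); print(l,round(s['time_s'],2),inF(s['eef_pos']),np.round(s['contact_force'],1))
print(r.move_straight(F(39,12,41),speed=.035,max_force=6)); st("a")
snap("scene","sc5",(90,130,290,280))
```

```text
False
a 10.03 [39.  11.9 41. ] [0.3 0.7 0.4]
```

View pics/sc5.png

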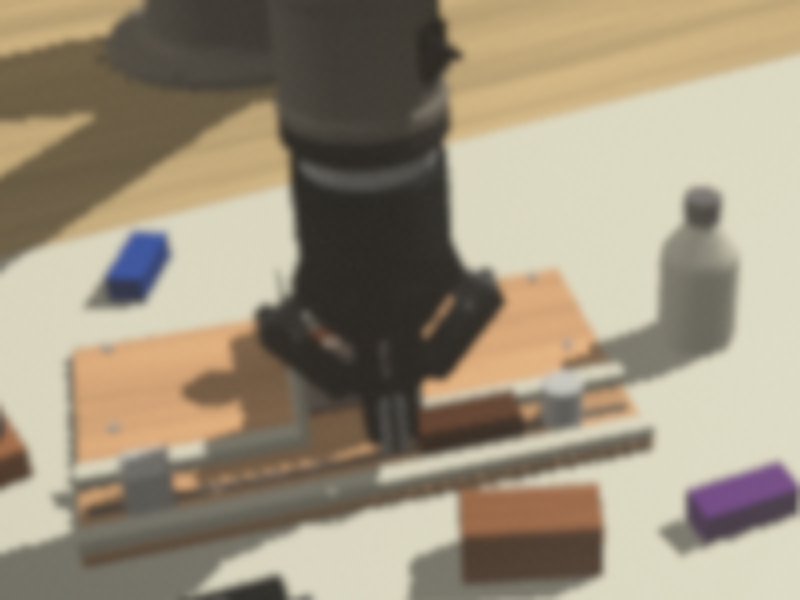

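Run:
```python
from h import *
def st(l): s=r.read_state(); print(l,round(s['time_s'],2),inF(s['eef_pos']),np.round(s['contact_force'],1))
print(r.move_straight(F(39,36,41),speed=.012,max_force=3.5)); st("a")
r.hold(.3); st("h")
snap("scene","sc6",(90,130,290,280))
```

```text
True
a 11.26 [39.  25.5 40.8] [-0.6 -2.   2.3]
h 11.56 [38.7 25.5 40.4] [ 1.1 -2.1  2.5]
```

View pics/sc6.png

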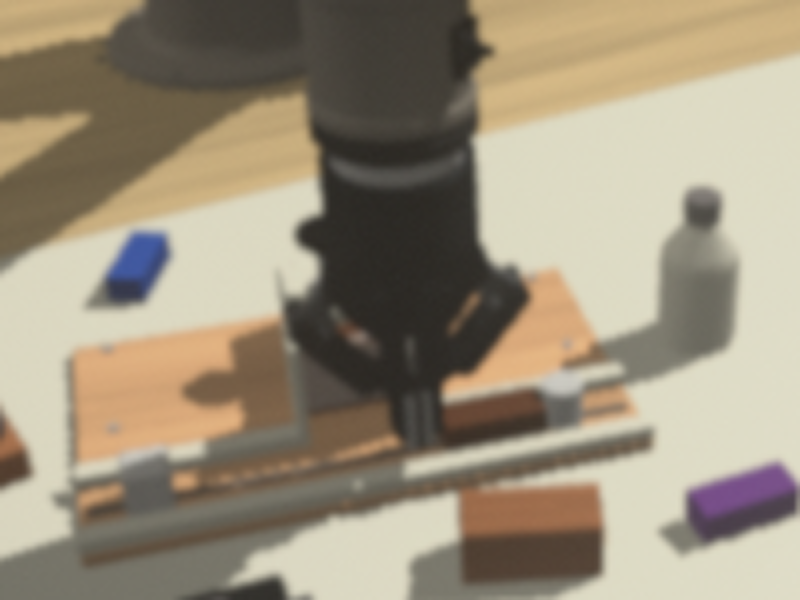

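Run:
```python
from h import *
def st(l): s=r.read_state(); print(l,round(s['time_s'],2),inF(s['eef_pos']),np.round(s['contact_force'],1))
r.move_straight(F(39,10,41),speed=.03)
r.move_straight(F(39,10,150),speed=.12)
r.movej([-1.454, 0.342, 1.524, 0, 1.275, -0.146]); st("home")
snap("scene","sc7",(90,130,290,280)); snap("top","top7",(215,165,375,260),5)
```

```text
home 15.53 [-319.9 -472.3  256.2] [-0.1  0.7  0.7]
```

View pics/sc7.png

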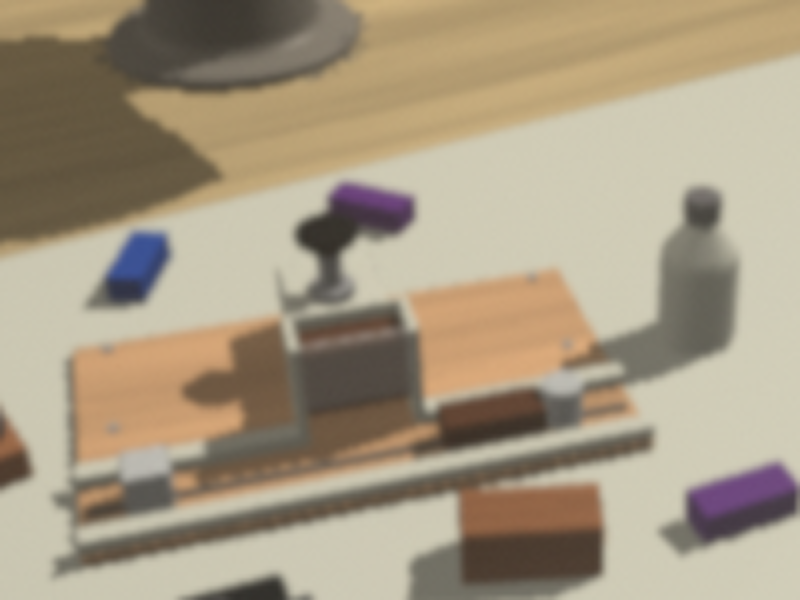

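View pics/top7.png

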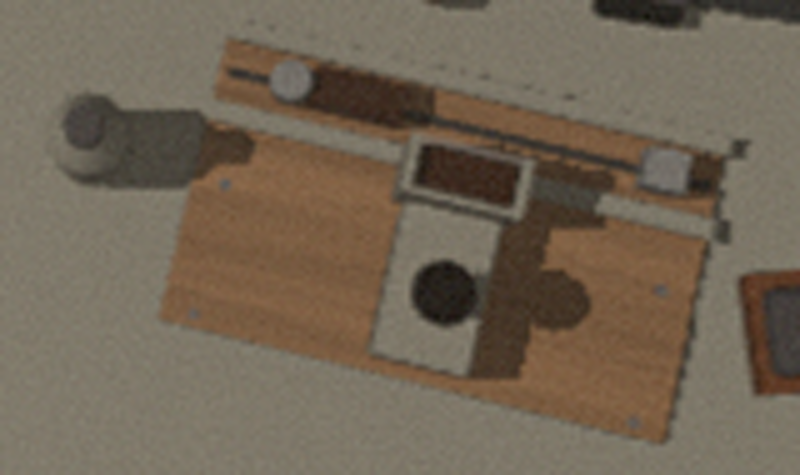

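Run:
```python
from h import *
a=np.load("top0.npz");b=np.load("top7.npz")
for k in (a,b):
    d=k['d']; print(np.round(d[196:206,300:320:2],3))
s=[np.load("scene0.npz")['p'],np.load("sc7.npz")['p']]
w=[cv2.resize(np.clip(p[200:250,155:235,::-1].astype(float)*1.5,0,255).astype('uint8'),None,fx=9,fy=5.5,interpolation=cv2.INTER_CUBIC) for p in s]
cv2.imwrite("pics/cmp.png",np.vstack(w))
# expected px
m=optics.camera_model("top")
for z in (68,48): print(z,proj("top",F(0,0,z)),(m['R']@F(0,0,z)+m['t'])[2])
```

```text
[[1.026 1.023 1.024 1.024 1.027 1.029 1.026 1.02  1.02  1.019]
 [1.024 1.026 1.023 1.025 1.025 1.028 1.024 1.03  1.02  1.02 ]
 [1.027 1.024 1.024 1.027 1.023 1.024 1.023 1.026 1.026 1.032]
 [1.029 1.025 1.024 1.024 1.024 1.024 1.024 1.026 1.024 1.023]
 [1.026 1.024 1.022 1.024 1.024 1.022 1.022 1.021 1.023 1.021]
 [1.025 1.026 1.021 1.02  1.025 1.023 1.025 1.023 1.024 1.031]
 [1.023 1.022 1.026 1.023 1.019 1.024 1.021 1.024 1.021 1.023]
 [1.019 1.02  1.023 1.024 1.02  1.021 1.024 1.02  1.024 1.017]
 [1.017 1.017 1.02  1.017 1.019 1.021 1.021 1.023 1.019 1.016]
 [1.037 1.031 1.014 1.019 1.017 1.017 1.023 1.023 1.02  1.018]]
[[1.027 1.028 1.029 1.028 1.031 1.028 1.02  1.02  1.021 1.021]
 [1.031 1.029 1.031 1.03  1.029 1.028 1.024 1.027 1.021 1.019]
 [1.027 1.032 1.028 1.027 1.03  1.028 1.026 1.029 1.03  1.031]
 [1.03  1.026 1.028 1.029 1.028 1.026 1.027 1.026 1.026 1.027]
 [1.026 1.026 1.025 1.025 1.025 1.032 1.025 1.026 1.027 1.029]
 [1.027 1.025 1.029 1.028 1.025 1.025 1.026 1.025 1.027 1.029]
 [1.027 1.026 1.029 1.027 1.026 1.026 1.026 1.026 1.025 1.024]
 [1.02  1.019 1.025 1.025 1.027 1.027 1.027 1.025 1.023 1.019]
 [1.021 1.018 1.021 1.017 1.022 1.026 1.023 1.025 1.022 1.018]
 [1.039 1.03  1.018 1.016 1.017 1.017 1.026 1.027 1.023 1.021]]
68 [308.3287111  199.73159234] 1.0243155689669468
48 [307.37099059 200.52422727] 1.044119947008829
```

View pics/cmp.png

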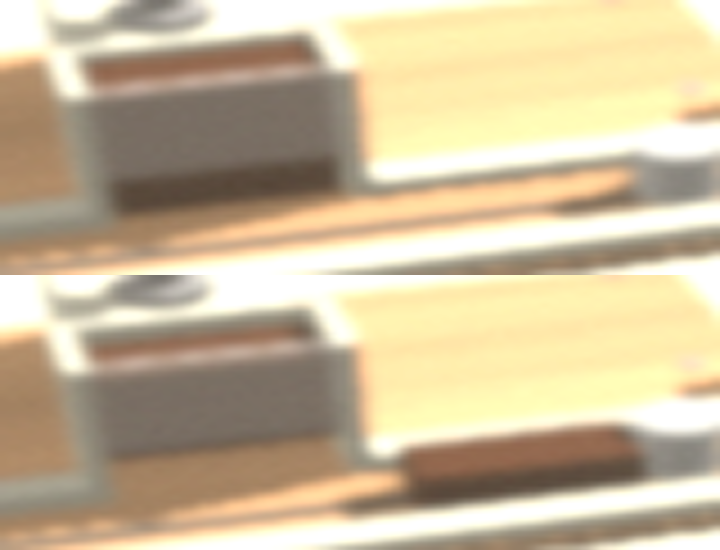

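Run:
```python
from h import *
T=[optics.get_image("top") for _ in range(6)]; S=[optics.get_image("scene") for _ in range(6)]
tp=np.mean([x[0].astype(float) for x in T],0); td=np.median([x[1] for x in T],0)
sp=np.mean([x[0].astype(float) for x in S],0); sd=np.median([x[1] for x in S],0)
np.savez("avg.npz",tp=tp,td=td,sp=sp,sd=sd); print(r.read_state()['time_s'])
def cloud(n,d,box):
    x0,y0,x1,y1=box; out=[]
    m=optics.camera_model(n); c=-m['R'].T@m['t']
    for v in range(y0,y1):
        for u in range(x0,x1):
            if d[v,u]>0:
                o,dr=ray(n,(u,v)); out.append(np.r_[u,v,inF(o+dr*d[v,u])])
    return np.array(out)
for nm,d in(("before",np.load("top0.npz")['d']),("now",td)):
    c=cloud("top",d,(296,190,322,210)); k=(abs(c[:,2])<11)&(abs(c[:,3])<24); c=c[k]
    A=np.c_[c[:,2],c[:,3],np.ones(len(c))]; print(nm,len(c),np.linalg.lstsq(A,c[:,4],rcond=None)[0], np.median(c[:,4]))
    for a,b in((-11,-5),(-5,0),(0,5),(5,11)): q=c[(c[:,2]>=a)&(c[:,2]<b)]; print(a,b,len(q),np.median(q[:,4]))
# mouth in scene, column through the y=0 line
for nm,d in(("before",np.load("scene0.npz")['d']),("now",sd)):
  for y in(-15,0,15):
    u0,v0=proj("scene",F(17,y,20)); print(nm,y,u0,v0)
    for v in range(int(v0)-14,int(v0)+12,2):
        o,dr=ray("scene",(int(u0),v)); print(v,inF(o+dr*d[v,int(u0)]))
b=cv2.resize(np.clip(sp[195:245,155:235,::-1]*1.3,0,255).astype('uint8'),None,fx=10,fy=10,interpolation=cv2.INTER_LANCZOS4)
cv2.imwrite("pics/mouth.png",b)
# plunger
s0=np.load("scene0.npz")['p'].astype(float)
for p in (s0,sp):
    m=(p.max(2)<75)[178:200,160:182]; ys,xs=np.nonzero(m); print("pl",xs.mean()+160,ys.mean()+178,ys.min(),ys.max(),len(xs))
```

```text
16.225
before 135 [-6.82562843e-03 -1.32733024e-03  6.87287443e+01] 68.6
-11 -5 37 68.8
-5 0 32 68.4
0 5 29 68.9
5 11 37 68.6
now 134 [-2.66634001e-02  5.19244943e-03  6.52037689e+01] 65.1
-11 -5 34 65.5
-5 0 32 65.1
0 5 31 65.0
5 11 37 64.9
before -15 173.50868884637788 235.13422495479765
221 [ 16.  -12.6  56.5]
223 [ 16.4 -13.1  51.7]
225 [ 16.  -13.5  46.2]
227 [ 17.7 -14.2  42.3]
229 [ 15.9 -14.5  35.7]
231 [ 11.4 -14.5  27. ]
233 [ 11.5 -15.   21.7]
235 [ 13.1 -15.7  17.5]
237 [  9.8 -15.9   9.5]
239 [ 13.8 -16.7   7.3]
241 [ 20.9 -17.9   7.6]
243 [ 29.4 -19.2   9. ]
245 [ 37.  -20.3   9.9]
before 0 180.4343542422739 233.7980395025476
219 [16.4  2.3 58.7]
221 [17.7  1.7 54.5]
223 [17.3  1.4 49. ]
225 [16.5  1.1 43.2]
227 [16.7  0.6 38.1]
229 [14.9  0.4 31.4]
231 [11.3  0.4 23.3]
233 [10.3  0.  17.2]
235 [11.3 -0.5 12.5]
237 [13.2 -1.2  8.5]
239 [18.5 -2.3  7.2]
241 [25.4 -3.5  7.4]
243 [35.3 -5.1 10.1]
before 15 187.28856277166895 232.47512561478888
218 [16.8 17.2 58.3]
220 [15.4 17.  52.1]
222 [16.7 16.4 47.9]
224 [17.3 16.  43.1]
226 [16.2 15.7 36.9]
228 [17.8 15.1 32.8]
230 [
[... 529 characters left out ...]
980395025476
219 [15.3  2.5 58. ]
221 [15.9  2.  53.2]
223 [16.   1.5 48.1]
225 [16.4  1.1 43.2]
227 [15.9  0.7 37.6]
229 [15.8  0.3 32.2]
231 [-7.7  2.6  8.6]
233 [-0.9  1.4  8.3]
235 [6.6 0.  8.7]
237 [12.3 -1.1  7.8]
239 [19.4 -2.4  8. ]
241 [25.8 -3.5  7.7]
243 [34.  -4.9  9. ]
now 15 187.28856277166895 232.47512561478888
218 [16.6 17.2 58.2]
220 [17.6 16.7 53.7]
222 [16.6 16.4 47.7]
224 [16.7 16.1 42.6]
226 [16.7 15.7 37.3]
228 [16.  15.4 31.4]
230 [-7.2 18.3  8. ]
232 [-0.6 17.   7.6]
234 [ 7.  15.5  8.1]
236 [15.1 14.   9. ]
238 [21.5 12.7  8.6]
240 [27.2 11.5  7.8]
242 [35.2 10.   9. ]
pl 172.93076923076924 186.94615384615383 3 16 130
pl 172.93076923076924 186.94615384615383 3 16 130
```

View pics/mouth.png

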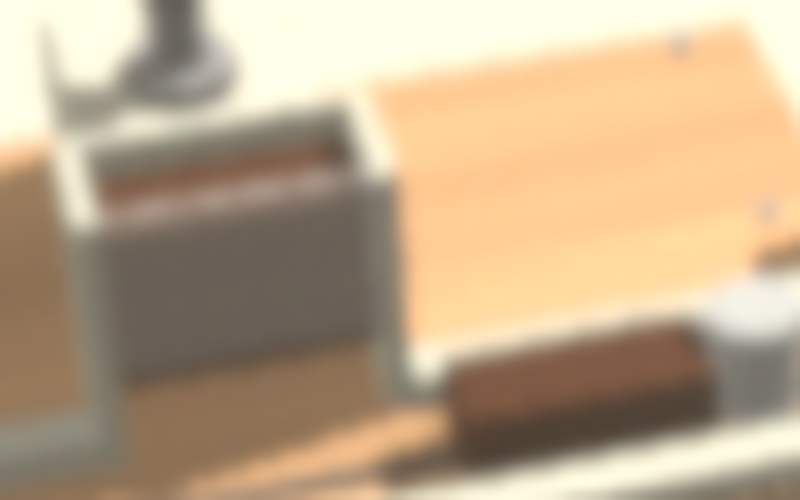

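Run:
```python
from h import *
r.hold(2.0)
T=[optics.get_image("top") for _ in range(4)]
d=np.median([x[1] for x in T],0); p=np.mean([x[0].astype(float) for x in T],0)
print(r.read_state()['time_s'])
print("stack top depth",np.median(d[197:203,303:314]), "before",np.median(np.load("top0.npz")['d'][197:203,303:314]))
c=[]
for v in range(172,200):
    for u in range(262,310):
        o,dr=ray("top",(u,v)); x=inF(o+dr*d[v,u])
        if 20<x[0]<60 and 20<x[1]<94 and x[2]>20: c.append(x)
c=np.array(c); print("blank pts",len(c),c.min(0),c.max(0),c.mean(0))
print(cv2.minAreaRect(c[:,:2].astype(np.float32)))
b=cv2.resize(np.clip(p[170:200,262:312,::-1]*2,0,255).astype('uint8'),None,fx=16,fy=16,interpolation=cv2.INTER_CUBIC); cv2.imwrite("pics/blank.png",b)
```

```text
18.425
stack top depth 1.0271903 before 1.0237087
blank pts 156 [24.4 41.  22.1] [48.4 93.9 31.5] [36.01474359 67.59038462 28.33910256]
((36.400001525878906, 67.44999694824219), (52.900001525878906, 24.000001907348633), 90.0)
```

View pics/blank.png

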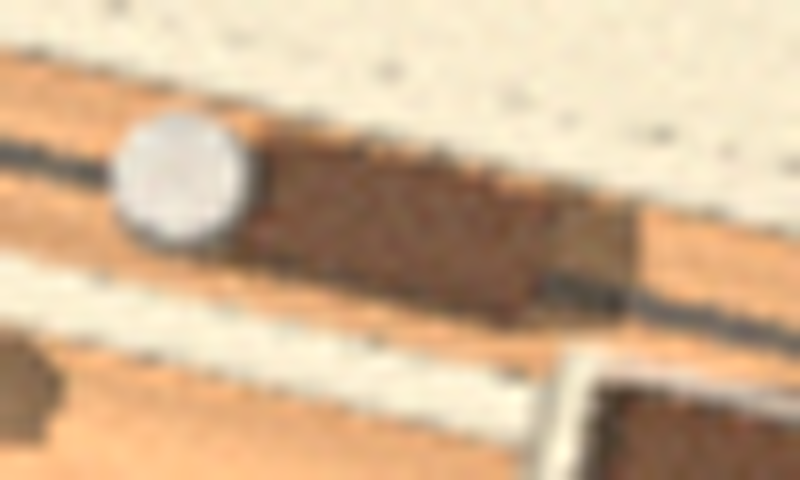

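Run:
```python
from h import *
print(r.finish_job(), r.read_state()['time_s'])
```

```text
the job is handed in; nothing more can be done
the job is handed in; nothing more can be done
```

The blank is ejected and resting against the round stop, and the job is handed in. One check did not come out as described: the next blank has not dropped to the bed.

- **Press:** I pushed the plunger down once with closed fingertips, to a tip height of 62 mm (the full 30 mm, at about 8 N), then let it up. In the pictures the knob is back exactly where it started, and one blank came out.
- **Nudge:** I pushed the blank along the channel with closed fingertips until the force stop tripped (3.5 N threshold). This was within about 1 mm of where I expected contact with the round stop. I backed off, raised the arm and moved it to its start pose.
- **Blank position:** The last views show it lying flat at about x = 36, y = 67.5 mm in the feeder frame. It lines up with the channel and shows no visible gap to the round stop. The surrounding objects visible in the close-up views look unmoved. The clamp, sander and far blank are only partly in frame or outside it.
- **Check that disagreed:** The two remaining blanks are still in the magazine, but they sank only about 3.5 mm instead of the full 20 mm. They seem to be caught above the bed, and the mouth below them is empty. They were still there about 3 s later. I left them alone because you asked for them not to be disturbed, so the magazine may need a tap before the next press.

The robot clock read about 18.4 s at my last check, just before I handed the job in.

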